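# Lay the tall angle plate down on its rest pad

### The arm

A 6-joint arm with a two-finger parallel gripper is mounted at the origin on the work surface. World frame = base frame: x ahead of the robot, y to its left, z up, the work surface at z = 0. Lengths are in m, angles in rad, forces in N, time in s.
With the tool pointing down it reaches from about 0.35 to 0.95 m from the base axis. Payload 17.4 kg.
Tool frame: the origin (TCP) lies midway between the tips of the shut fingers; the grasp point (between the pads) lies 19 mm behind it (ctrl.tcp_to_grasp is the z of the grasp point in the tool frame, in m); z points along the fingers, x is the direction in which the jaws open and shut, and the axes are right-handed (so a half turn about z gives the same grasp; the last joint's range is limited). The gripper opens to 93 mm and grips with 3 to 60 N. Pads are 15 mm wide; open, the fingers measure 128 mm over their backs; the gripper's body (75 mm by 188 mm) begins 65 mm behind the grasp point.
Start: joints at [-1.3, 0.116, 1.442, -0, 1.584, -0.038], TCP at [0.205, -0.643, 0.219] pointing down, gripper open.
Joint ranges: [-2.83, 2.83], [-0.83, 2.19], [0.07, 2.5], [-1.14, 4.28], [0.01, 3], [-2.97, 2.97]. Speed limits (rad/s): [1.89, 1.89, 2.22, 3.14, 3.14, 3.14].

### API

Orientations are given as a unit quaternion [w, x, y, z].
In Python, from cell import ctrl gives the robot as it stands.
- The arm moves only by the tool drive_tool, never from a script. Its argument "deltas" is a list of rows, each a list of 4 numbers: the shift along the tool's x, y, z in mm, then the turn about the tool's z in degrees. In form: [[tx, ty, tz, turn], ...]. A call has exactly 8 rows; each row shifts and turns the commanded pose from where the row before left it, along the tool's axes as they then stand; what a row does not reach is not made up. A row lasts 1/8 s, in which the tool goes at most 62.5 mm and 10.7 degrees, less where a joint would pass 70% of its speed; a pose out of reach is approached as far as the arm can. A call is refused whole if a number of a shift passes 62.5 or a number of a turn 10.7, either way. A call with a gripper value outside its range is refused whole. "fingers" is the closure, from -1 (fully open) to 1 (shut), set as the call begins (left out, the last holds). The fingers move at their own pace and stop on an object; "squeeze" is the grip in N (left out, the last holds). Time passes only in rows, so rows that do not move let the fingers close, or fill a call up. It gives the time, the measured TCP pose, the force and the opening at its end, in the units of the state.
- ctrl.get_state(): the state, without advancing time (a new reading comes with each control period).
- ctrl.get_image(name): name is "scene" or "top"; returns a dict with "color" (400x640x3 uint8, red, green, blue), "depth" (400x640 float32, m along the optical axis (not along the pixel's ray), 0 where there is no reading), "vfov" (degrees; the focal length in pixels is half the picture's height over the tangent of half this angle, whatever the lens; pixels are square), "cx", "cy" (the principal point, pixels), "extrinsics" (4x4, takes a point from camera to world coordinates). Camera axes: x right, y up, looking along -z (the intrinsics and any distortion apply to the point x, -y, -z); pixel columns grow to the right and rows downward; lengths in m; the calibration is good to about 2 mm. A picture is of the moment at which its call begins.
- ctrl.sign_off(): hands the job in, once; it reports no verdict.
Trained networks look in the newest picture that a camera, given by its name, has taken for a name from the list of things; names that differ only in an ending like _2 or _b are one class to them, and where a whole thing is asked for, a point or a joint stands for the part that bears it (a point fixed in the world has none). Each returns a list of dicts, best first, with "confidence" (0 to 1); they miss things now and then, are a little off and sometimes report something else, mostly with a low value. They report only what shows in the picture. A call takes as long as a camera call. They do not tell look-alikes from the thing itself.
- ctrl.look_for(camera, label): "bbox" ([left, top, width, height] in pixels, round what is visible of it).
- ctrl.outline_of(camera, label): "region" (400x640 bool, what is visible of it) and "bbox" ([left, top, width, height] in pixels, round what is visible of it).
- ctrl.place_of(camera, label): "position" ([column, row] in pixels: a listed point, or the origin of a listed thing).
The state is a dict: "clock": time; "q": joint angles; "qvel": joint speeds; "tau": joint torques, N m; "tool_pos": TCP position; "tool_rot": TCP orientation; "contact_force": force on the tool from outside, world axes, zero at the start; "moment": the same for the moment, N m; "finger_gap": finger opening in m.
Only numpy, scipy, OpenCV 4.12 (cv2) and the standard library are available. Lean on these libraries where they do the work, as an engineer would, in place of code of your own. Each camera call takes 0.05 s, during which the arm holds its last target. There are 200 camera calls.

### The job

Push the tall angle plate along the table until its heel is against the near edge of the rubber rest pad, then tip it over that edge and ease it all the way down, without letting it drop, until its tall leg lies flat on the pad and its foot points up. Only push and steady it with the fingers, without forcing or lifting it, and leave the other things alone.

Things in the scene. Friction and masses are not known exactly. Their poses are not given: they have to be found in the camera images.
- plate: Loose aluminium angle plate (L-shaped bracket), 0.45 kg, 60 mm wide (y), at first standing on its foot, z up, x towards the pad. Origin: the heel, middle of the bottom edge of the tall leg's outer face. Leg: x -10 to 0, z 0 to 190 mm. Foot: x -120 to -10, z 0 to 8 mm. No ribs inside the L. Tipped at the stop, it balances leaning about 22 degrees, then goes over unless held back.
- plate_toe (a point): Free end of the plate's foot, at (-120, 0, 4) mm in the plate's frame. Pushed here the plate slides; pushed on the leg higher than about 30 mm it tips instead. As it tips over the stop the foot swings up, and fingers on its upper (inner) face can slow the fall. 128 mm above the table when the plate lies on its leg.
- plate_top (a point): Middle of the upper end of the tall leg, at (-5, 0, 190) mm in the plate's frame.
- pad: Black rubber rest pad, grippy, fixed to the table; 8 mm high, 220 long (x 0 to 220), 130 wide (y). Origin: middle of its near edge, at table height; x points along the pad, away from the robot. The near edge is the stop; the heel starts 35 to 65 mm short of it. The plate tips about the edge's top and then lies with about 8 mm of heel overhanging.
- master: Bystander: upright steel cylinder on a wider disc foot (diameter 40 mm), 70 mm high, loose, beside the pad. Origin: centre of its underside.
- vblock: Bystander: dark steel V-block, 50 x 40 x 36 mm, loose, beside the pad. Origin: centre of its underside.
- jar: Bystander: small white jar with black cap, diameter 48 mm, 70 mm high, loose, beside the pad. Origin: centre of its underside.
There are look-alikes about, which are no part of the job. Several things have the shape of the plate; the one meant has the colours described above.

How it is judged:
On the way:
1. the plate, still standing, has its heel against the pad's near edge (x of plate in the frame of pad above -0.008 m and angle between plate's own z axis and vertical below 0.3 rad), for 0.05 s.
At the end, for the whole second after the job is handed in: The plate lies at rest with its tall leg flat on the pad (within 4 degrees) and its foot pointing up, its heel within 25 to 30 mm of the pad's near edge, within 35 mm of the pad's middle line and within 0.2 rad of square to it (angle between plate's own z axis and vertical between 1.5 and 1.64 rad and height (world z) of plate_toe above 0.115 m and z of plate_top in the frame of pad below 0.025 m and x of plate in the frame of pad between -0.03 and 0.025 m and y of plate in the frame of pad between -0.035 and 0.035 m and angle between the y axis of plate and the y axis of pad, either way round below 0.2 rad and linear speed of plate below 0.02 m/s and angular speed of plate below 0.1 rad/s); the robot touches nothing.
It fails at once if the plate drops: it turns faster than 3.5 rad/s (angular speed of plate above 3.5 rad/s).
It fails at once if the plate is lifted: its heel rises more than 35 mm above the table (height (world z) of plate above 0.035 m).
It fails at once if the plate is squeezed or forced: the fingers press on it with more than 40 N (contact force between the fingers and plate above 40 N).
It fails at once if a bystander is moved by more than 15 mm (distance of any of master, vblock, jar from where it was at the start of the episode above 0.015 m).
It also fails if it takes over 61 s, if anything falls off the work surface, if the arm or the gripper's body presses on something with over 40 N, if the wrist force passes 120 N, or if a joint passes its speed limit or range.

## Working session

There is one attempt and no reset: what is moved stays moved. The work goes in short steps, Python scripts to look and compute and a tool call to move; the robot and the scene stay as the last step left them, time stands still between calls to the robot, and variables do not carry over. Pictures are saved under pics/ and viewed, about 8 in all and at most 12, crops included, and the job is handed in when it is done.

Besides the shell and the picture viewer there is one more tool, called as name(argument=value, ...), one argument or row to a line, values as JSON. drive_tool: Moves the arm, as the interface text tells. Its arguments: {"type":"object","properties":{"deltas":{"type":"array"},"fingers":{"type":"number"},"squeeze":{"type":"number"}},"required":["deltas"]}

```bash
mkdir -p pics; cat > h.py <<'E'
import numpy as np, cv2
from cell import ctrl
def save(name,im,s=1,box=None):
    c=im["color"][:,:,::-1]
    if box: x,y,w,h=box; c=c[y:y+h,x:x+w]
    cv2.imwrite("pics/"+name,cv2.resize(c,None,fx=s,fy=s,interpolation=cv2.INTER_CUBIC))
def world(im):
    d=im["depth"];h,w=d.shape;f=h/2/np.tan(np.radians(im["vfov"])/2)
    u,v=np.meshgrid(np.arange(w),np.arange(h))
    P=np.stack([(u-im["cx"])/f*d,-(v-im["cy"])/f*d,-d,np.ones_like(d)],-1)@np.array(im["extrinsics"]).T
    P=P[...,:3]; P[d==0]=np.nan; return P
E
python3 - <<'E'
from h import *
s=ctrl.get_image("scene");t=ctrl.get_image("top")
both={"color":np.vstack([s["color"],t["color"]])}
save("a.png",both,0.75)
for n,i in(("scene",s),("top",t)):
    print(n,i["vfov"],i["cx"],i["cy"],np.round(i["extrinsics"],3).tolist(), {k:v for k,v in i.items() if k not in("color","depth","extrinsics")})
    P=world(i)
    for l in("plate","pad","master","vblock","jar"):
        for r in ctrl.outline_of(n,l)[:4]:
            q=P[r["region"]]; q=q[~np.isnan(q[:,0])]
            print(l,round(r["confidence"],2),np.round(r["bbox"]),np.round(np.percentile(q,[2,50,98],axis=0),3).tolist() if len(q) else None)
print(ctrl.get_state())
E
```

```text
scene 56.422084696867095 314.73794019421894 198.2371596997967 [[-0.791, -0.426, 0.439, 0.937], [0.612, -0.55, 0.569, 0.67], [-0.0, 0.718, 0.696, 0.827], [0.0, 0.0, 0.0, 1.0]] {'vfov': 56.422084696867095, 'cx': 314.73794019421894, 'cy': 198.2371596997967}
plate 0.8 [261. 302.  59.  64.] [[0.705, 0.286, 0.006], [0.752, 0.363, 0.011], [0.798, 0.403, 0.192]]
plate 0.66 [346. 206.  47.  80.] [[0.431, 0.237, 0.005], [0.482, 0.267, 0.01], [0.522, 0.348, 0.191]]
plate 0.66 [190. 174.  41.  60.] [[0.681, -0.173, 0.005], [0.719, -0.069, 0.079], [0.759, -0.057, 0.191]]
plate 0.63 [286. 192.  52.  65.] [[0.466, 0.095, 0.002], [0.565, 0.137, 0.011], [0.588, 0.17, 0.192]]
pad 0.89 [192. 234.  93.  66.] [[0.642, -0.001, 0.002], [0.752, 0.075, 0.009], [0.854, 0.147, 0.012]]
pad 0.49 [288. 191.  48.  64.] [[0.471, 0.094, 0.002], [0.565, 0.137, 0.011], [0.588, 0.17, 0.192]]
master 0.62 [312. 271.  21.  23.] [[0.594, 0.25, 0.006], [0.615, 0.271, 0.036], [0.627, 0.282, 0.073]]
vblock 0.86 [253. 282.  23.  28.] [[0.708, 0.191, 0.003], [0.734, 0.218, 0.023], [0.764, 0.239, 0.039]]
jar 0.8 [264. 189.  17. 
[... 1135 characters left out ...]
0.074]]
{'clock': 0.6, 'q': array([-1.29981994e+00,  1.15948174e-01,  1.44160133e+00, -1.85760525e-05,
        1.58398190e+00, -3.78133320e-02]), 'qvel': array([-1.53296816e-03,  1.26034247e-03,  1.54886096e-03,  8.22202160e-04,
        5.16349532e-05,  1.57326068e-03]), 'tau': array([-3.50234550e-03, -7.20685673e+01, -6.22550511e+01,  7.79651944e-02,
        1.82274927e-02, -2.84656130e-05]), 'tool_pos': array([ 0.2051156 , -0.64308685,  0.21868027]), 'tool_rot': array([ 2.62754574e-05,  8.07435938e-01, -5.89955257e-01,  1.82682132e-05]), 'contact_force': array([0.25941664, 0.81635971, 0.52582566]), 'moment': array([-0.00845338, -0.06130766,  0.04647965]), 'finger_gap': 0.09302372558734455}
```

View pics/a.png

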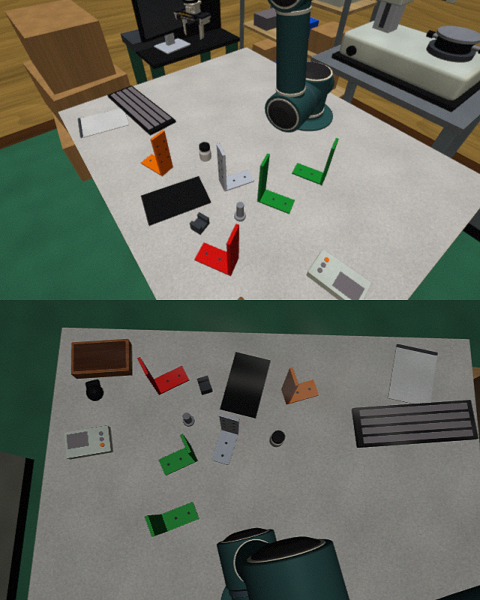

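Candidates in the top picture (full-resolution pixels): grey L (300,185), red (215,100), green (240,210), green (230,290) and orange (400,115). The grey aluminium one just short of the pad fits the description. I'll check it in a crop and measure it.

```bash
python3 - <<'E'
from h import *
s=ctrl.get_image("scene");t=ctrl.get_image("top")
save("b.png",s,4,(180,170,160,140))
for n,i in(("scene",s),("top",t)):
    P=world(i); c=i["color"].astype(int)
    inb=(P[...,0]>.40)&(P[...,0]<.90)&(P[...,1]>-.04)&(P[...,1]<.2)
    pad=inb&(c.max(-1)<70)&(P[...,2]<.02)&(P[...,2]>0.0)&(P[...,0]>.6)
    r=cv2.minAreaRect((P[pad][:,:2]*1000).astype(np.float32)); print(n,"pad",r,cv2.boxPoints(r).round(1).tolist(),np.median(P[pad][:,2]))
    reg=[q["region"] for q in ctrl.outline_of(n,"plate") if 285<q["bbox"][0]+q["bbox"][2]/2<330 and 150<q["bbox"][1]+q["bbox"][3]/2<260]
    up=inb&(P[...,2]>.03)&(P[...,0]<.66)&(P[...,1]>.02)
    q=P[up]; print("leg pts",len(q),np.percentile(q,[1,50,99],axis=0).round(4).tolist())
    hi=q[(q[:,2]>.05)]
    r=cv2.minAreaRect((hi[:,:2]*1000).astype(np.float32));print("leg rect",r,cv2.boxPoints(r).round(1).tolist())
    if reg:
        f=reg[0]&(P[...,2]<.02)&(P[...,2]>.004);q=P[f]
        r=cv2.minAreaRect((q[:,:2]*1000).astype(np.float32));print("foot rect",r,cv2.boxPoints(r).round(1).tolist(),np.median(q[:,2]))
    for l in("plate","plate_toe","plate_top","pad"):
        print(l,[(round(a["confidence"],2),np.round(a["position"],1).tolist()) for a in ctrl.place_of(n,l)])
E
```

```text
scene pad ((753.2906494140625, 99.34747314453125), (191.15008544921875, 217.50669860839844), 76.935302734375) [[625.7000122070312, 30.799999237060547], [837.5999755859375, -18.299999237060547], [880.7999877929688, 167.89999389648438], [669.0, 217.0]] 0.009212403116840795
leg pts 516 [[0.5702, 0.0914, 0.0315], [0.5823, 0.1317, 0.1293], [0.5891, 0.1507, 0.1928]]
leg rect ((577.2322387695312, 120.9069595336914), (61.72965621948242, 10.89841365814209), 75.55911254882812) [[564.2999877929688, 92.4000015258789], [574.7999877929688, 89.69999694824219], [590.2000122070312, 149.39999389648438], [579.7000122070312, 152.1999969482422]]
foot rect ((521.3005981445312, 123.71127319335938), (83.47124481201172, 119.75292205810547), 75.39849090576172) [[452.79998779296875, 98.4000015258789], [568.7000122070312, 68.19999694824219], [589.7999877929688, 149.0], [473.8999938964844, 179.1999969482422]] 0.009026621065930607
plate [(0.93, [294.0, 248.9]), (0.92, [427.7, 240.8]), (0.9, [223.3, 228.4]), (0.82, [347.4, 259.4]), (0.66, [316.1, 357.3]), (0.41, [335.8, 235.4])]
plate_toe [(0.88, [393.4, 275.3]), 
[... 898 characters left out ...]
41015625), (75.8752212524414, 168.6481475830078), 83.60152435302734) [[455.6000061035156, 104.69999694824219], [623.2000122070312, 85.9000015258789], [631.5999755859375, 161.3000030517578], [464.0, 180.10000610351562]] 0.00871258821248333
plate [(0.91, [218.5, 297.4]), (0.83, [308.6, 172.3]), (0.75, [305.1, 156.6]), (0.71, [378.2, 128.2]), (0.61, [205.0, 114.6]), (0.57, [255.2, 200.5])]
plate_toe [(0.86, [260.4, 280.4]), (0.8, [215.2, 225.5]), (0.72, [247.1, 98.2]), (0.67, [304.5, 159.5]), (0.66, [295.1, 218.7]), (0.62, [421.8, 115.9])]
plate_top [(0.91, [197.0, 304.6]), (0.82, [245.0, 189.9]), (0.75, [301.3, 158.6]), (0.7, [389.8, 100.3]), (0.65, [187.0, 86.6])]
pad [(0.72, [316.7, 152.9])]
```

View pics/b.png

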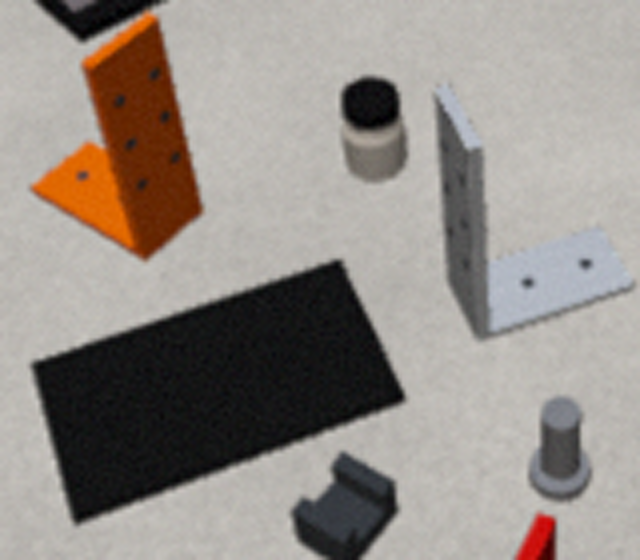

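```bash
cat >> h.py <<'E'
def ray(i,u,v,z):
    f=i["color"].shape[0]/2/np.tan(np.radians(i["vfov"])/2);E=np.array(i["extrinsics"])
    d=E[:3,:3]@[(u-i["cx"])/f,-(v-i["cy"])/f,-1]; o=E[:3,3]; return o+d*(z-o[2])/d[2]
E
python3 - <<'E'
from h import *
for n in("scene","top"):
    i=ctrl.get_image(n);P=world(i)
    a=[q for q in ctrl.outline_of(n,"pad")][0]
    m=a["region"].astype(np.uint8)
    m&=(i["color"].max(-1)<75)
    m=cv2.morphologyEx(m,cv2.MORPH_OPEN,np.ones((3,3)))
    cs=max(cv2.findContours(m,0,2)[0],key=cv2.contourArea)[:,0]
    w=np.array([ray(i,u,v,.008)[:2]*1000 for u,v in cs],np.float32)
    r=cv2.minAreaRect(w);print(n,r,cv2.boxPoints(r).round(1).tolist())
    if n=="scene":
        for u,v in((265.5,235.5),(281.3,269.5),(188.8,261.2),(199.3,300.5)):print("padc",ray(i,u,v,.008).round(4))
        for u,v in((338,241.3),(330.5,227.5)):print("toe",ray(i,u,v,.008).round(4))
        print("heel",ray(i,301.3,254.5,0).round(4))
E
```

```text
scene ((746.9481201171875, 70.59481811523438), (132.83457946777344, 217.11386108398438), 76.9951400756836) [[626.2000122070312, 30.299999237060547], [837.7999877929688, -18.5], [867.7000122070312, 110.9000015258789], [656.0999755859375, 159.6999969482422]]
padc [0.6249 0.0354 0.008 ]
padc [0.6546 0.1602 0.008 ]
padc [ 0.8364 -0.0144  0.008 ]
padc [0.8657 0.1127 0.008 ]
toe [0.4745 0.1788 0.008 ]
toe [0.4583 0.1258 0.008 ]
heel [0.5804 0.1477 0.    ]
top ((745.5913696289062, 72.08055877685547), (129.28201293945312, 221.3340606689453), 77.12300109863281) [[623.2999877929688, 33.70000076293945], [839.0999755859375, -15.600000381469727], [867.9000244140625, 110.4000015258789], [652.0999755859375, 159.8000030517578]]
```

The crop confirms it: the grey aluminium L stands with its leg towards the pad, heel corner at about scene (301,254) and toe corners at (338,241) and (330,227). Next I'll check the clearance to the green leg and jar for the gripper body.

```bash
python3 - <<'E'
from h import *
ex=np.array([.9744,-.225]);ey=np.array([.225,.9744]);o=np.array([.639,.0963])
a=np.vstack([world(ctrl.get_image(n)).reshape(-1,3) for n in("scene","top")])
q=np.c_[(a[:,:2]-o)@ex,(a[:,:2]-o)@ey,a[:,2]]*1000
for z0 in(15,60):
  m=(q[:,2]>z0)&(q[:,2]<300)&(q[:,0]>-330)&(q[:,0]<260)&(abs(q[:,1]-20)<230)
  b=q[m]; g=np.zeros((60,48),np.uint8)
  g[((b[:,0]+330)/10).astype(int),((b[:,1]+220)/10).astype(int)]=1
  n,l,s,c=cv2.connectedComponentsWithStats(g)
  for k in range(1,n):
    if s[k,4]>1: print(z0,"x",s[k,0+1]*10-330,(s[k,1]+s[k,3])*10-330,"y",s[k,0]*10-220,(s[k,0]+s[k,2])*10-220,s[k,4])
print(ctrl.get_state()["clock"])
E
```

```text
15 x -210 -140 y 80 140 18
15 x -90 -30 y -180 -120 28
15 x -80 -50 y -30 50 18
15 x -90 -40 y 140 180 14
15 x 30 40 y 20 40 2
15 x 30 100 y 100 170 33
15 x 70 140 y -170 -120 18
15 x 90 110 y 230 250 2
15 x 150 170 y -10 10 2
15 x 190 210 y 0 30 3
60 x -210 -140 y 80 140 18
60 x -90 -30 y -180 -130 23
60 x -80 -50 y -30 50 18
60 x -90 -50 y 140 170 10
60 x 70 140 y -170 -120 18
1.5
```

drive_tool(
  deltas=[
    [-44,-28,0,0],
    [-44,-28,0,0],
    [-44,-28,0,0],
    [-44,-28,0,0],
    [-44,-28,0,0],
    [-44,-28,0,0],
    [-44,-28,0,0],
    [-44,-28,0,0],
  ],
  fingers=1,
  squeeze=6,
)

```text
clock: 2.5
tool_pos: [0.3116, -0.2381, 0.2188]
tool_rot: [-0.0, 0.807, -0.59, 0.0]
contact_force: [0.8, 0.1, 0.9]
finger_gap: 0.018
```

drive_tool(
  deltas=[
    [-44,-28,0,0],
    [-44,-28,0,0],
    [-44,-28,0,0],
    [-44,-28,0,0],
    [-44,-28,0,0],
    [-44,-28,0,0],
    [-44,-28,0,0],
    [0,0,0,0],
  ],
)

```text
clock: 3.5
tool_pos: [0.4047, 0.116, 0.2184]
tool_rot: [0.0, 0.809, -0.588, -0.0]
contact_force: [0.3, -0.7, -0.1]
finger_gap: 0.0007
```

drive_tool(
  deltas=[
    [0,0,0,-10],
    [0,0,0,-10],
    [0,0,0,-10],
    [0,0,0,-10],
    [0,0,0,-10],
    [0,0,0,-9.3],
    [0,0,0,0],
    [0,0,0,0],
  ],
)

```text
clock: 4.5
tool_pos: [0.4047, 0.1129, 0.2188]
tool_rot: [-0.0, 0.993, -0.115, 0.0]
contact_force: [0.0, -0.8, 0.9]
finger_gap: 0.0007
```

drive_tool(
  deltas=[
    [2,-24,0,0],
    [3,-24,0,0],
    [0,0,45,0],
    [0,0,45,0],
    [0,0,45,0],
    [0,0,45,0],
    [0,0,25,0],
    [0,0,0,0],
  ],
)

```text
clock: 5.5
tool_pos: [0.4194, 0.1585, 0.0122]
tool_rot: [0.001, 0.993, -0.114, -0.001]
contact_force: [0.0, 0.7, 0.3]
finger_gap: 0.0006
```

```bash
python3 - <<'E'
from h import *
s=ctrl.get_image("scene");save("c.png",s,4,(240,120,160,150))
st=ctrl.get_state();p=st["tool_pos"];print(p,st["contact_force"],st["clock"])
d=p[:2]-[.639,.0963];print(d@[.9744,-.225],d@[.225,.9744])
E
```

```text
[0.42026139 0.15883239 0.01381596] [ 0.04086945 -0.67559752 -0.07754651] 5.55
-0.22720868659832022 0.011715376804849222
```

View pics/c.png

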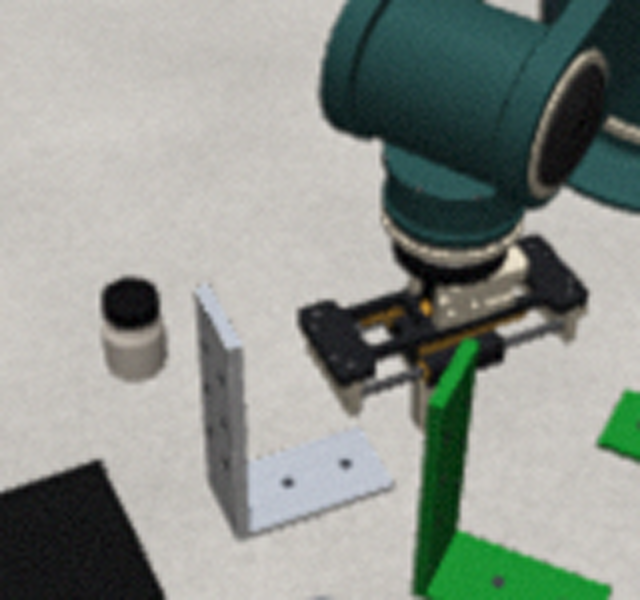

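The picture shows the closed gripper behind the grey toe (crop 390,485), level with it, clear of the green leg and with space in front of the grey leg. I'll lower it and push.

drive_tool(
  deltas=[
    [0,0,5,0],
    [0,0,4.5,0],
    [5,0,0,0],
    [5,0,0,0],
    [5,0,0,0],
    [4,0,0,0],
    [4,0,0,0],
    [4,0,0,0],
  ],
)

```text
clock: 6.55
tool_pos: [0.4469, 0.1528, 0.0041]
tool_rot: [0.0, 0.994, -0.113, -0.0]
contact_force: [-0.2, -0.9, 0.8]
finger_gap: 0.0009
```

drive_tool(
  deltas=[
    [4,0,0,0],
    [4,0,0,0],
    [4,0,0,0],
    [4,0,0,0],
    [4,0,0,0],
    [4,0,0,0],
    [4,0,0,0],
    [4,0,0,0],
  ],
)

```text
clock: 7.55
tool_pos: [0.4781, 0.1456, 0.0041]
tool_rot: [0.0, 0.994, -0.113, -0.0]
contact_force: [-3.9, 0.8, 1.1]
finger_gap: 0.0008
```

```bash
cat > m.py <<'E'
from h import *
ex=np.array([.9744,-.225]);ey=np.array([.225,.9744]);o=np.array([.639,.0963])
st=ctrl.get_state();d=st["tool_pos"][:2]-o;print("tcp pad",(d@ex*1000).round(1),(d@ey*1000).round(1),"z",st["tool_pos"][2].round(4),st["contact_force"].round(1),st["clock"])
for n in("scene","top"):
    P=world(ctrl.get_image(n)); a=P[~np.isnan(P[...,0])]
    q=np.c_[(a[:,:2]-o)@ex,(a[:,:2]-o)@ey,a[:,2]]*1000
    b=q[(q[:,2]>50)&(q[:,2]<197)&(q[:,0]>-95)&(q[:,0]<25)&(abs(q[:,1]-10)<55)]
    r=cv2.minAreaRect(b[:,:2].astype(np.float32));print(n,"leg",len(b),cv2.boxPoints(r).round(1).tolist(),b[:,2].max().round(1))
E
python3 m.py
```

```text
tcp pad -167.9 11.9 z 0.0041 [-3.9  0.8  1.1] 7.55
scene leg 713 [[-95.0999984741211, -24.600000381469727], [-37.400001525878906, -25.0], [-36.900001525878906, 48.5], [-94.5999984741211, 48.900001525878906]] 194.1
top leg 368 [[-77.5999984741211, 45.599998474121094], [-48.0, -21.799999237060547], [-19.100000381469727, -9.100000381469727], [-48.70000076293945, 58.29999923706055]] 196.1
```

drive_tool(
  deltas=[
    [4,0,0,0],
    [4,0,0,0],
    [4,0,0,0],
    [4,0,0,0],
    [4,0,0,0],
    [4,0,0,0],
    [3,0,0,0],
    [3,0,0,0],
  ],
)

```text
clock: 8.65
tool_pos: [0.5072, 0.1389, 0.0041]
tool_rot: [0.0, 0.994, -0.113, -0.0]
contact_force: [-4.1, 0.8, 1.4]
finger_gap: 0.0005
```

```bash
sed -i 's/(q\[:,0\]>-95)/(q[:,0]>(q[:,0][(q[:,2]>100)\&(q[:,2]<194)\&(abs(q[:,1]-10)<30)\&(q[:,0]<40)]).max()-13)/' m.py; python3 m.py
```

```text
tcp pad -138.0 11.9 z 0.0041 [-4.1  0.8  1.4] 8.65
scene leg 428 [[-18.200000762939453, -20.399999618530273], [-7.199999809265137, -20.5], [-6.900000095367432, 42.400001525878906], [-17.899999618530273, 42.400001525878906]] 193.5
top leg 340 [[-22.200000762939453, -18.100000381469727], [-10.800000190734863, -18.5], [-8.399999618530273, 41.5], [-19.799999237060547, 42.0]] 195.8
```

drive_tool(
  deltas=[
    [2,0,0,0],
    [2,0,0,0],
    [1,0,0,0],
    [1,0,0,0],
    [1,0,0,0],
    [0,0,0,0],
    [0,0,0,0],
    [0,0,0,0],
  ],
)

```text
clock: 9.75
tool_pos: [0.514, 0.1374, 0.0042]
tool_rot: [-0.0, 0.994, -0.113, 0.0]
contact_force: [-2.2, 0.3, 1.4]
finger_gap: 0.0007
```

drive_tool(
  deltas=[
    [0.5,0,0,0],
    [0.5,0,0,0],
    [0.3,0,0,0],
    [0.2,0,0,0],
    [0,0,0,0],
    [0,0,0,0],
    [0,0,0,0],
    [0,0,0,0],
  ],
)

```text
clock: 10.75
tool_pos: [0.5154, 0.137, 0.0042]
tool_rot: [0.0, 0.994, -0.113, 0.0]
contact_force: [-3.8, 0.5, 0.0]
finger_gap: 0.0007
```

drive_tool(
  deltas=[
    [0.5,0,0,0],
    [0.5,0,0,0],
    [0.5,0,0,0],
    [0,0,0,0],
    [0,0,0,0],
    [0,0,0,0],
    [0,0,0,0],
    [0,0,0,0],
  ],
)

```text
clock: 11.75
tool_pos: [0.5164, 0.1368, 0.0041]
tool_rot: [0.0, 0.994, -0.113, -0.001]
contact_force: [-7.1, 1.0, 3.3]
finger_gap: 0.0006
```

```bash
python3 m.py
```

```text
tcp pad -128.5 11.8 z 0.0041 [-7.1  1.   3.3] 11.75
scene leg 424 [[-10.199999809265137, -21.799999237060547], [0.800000011920929, -22.100000381469727], [2.0999999046325684, 42.400001525878906], [-8.899999618530273, 42.599998474121094]] 194.4
top leg 328 [[-11.800000190734863, -18.299999237060547], [-1.0, -18.299999237060547], [-0.699999988079071, 41.79999923706055], [-11.600000381469727, 41.79999923706055]] 195.3
```

drive_tool(
  deltas=[
    [0.5,0,0,0],
    [0.5,0,0,0],
    [0,0,0,0],
    [0,0,0,0],
    [0,0,0,0],
    [0,0,0,0],
    [0,0,0,0],
    [0,0,0,0],
  ],
)

```text
clock: 12.85
tool_pos: [0.5167, 0.1367, 0.0039]
tool_rot: [0.0, 0.994, -0.113, -0.001]
contact_force: [-14.2, 2.6, 6.8]
finger_gap: 0.0004
```

drive_tool(
  deltas=[
    [-5,0,0,0],
    [-10,0,0,0],
    [0,0,-35,0],
    [0,0,-45,0],
    [0,0,-45,0],
    [0,0,-45,0],
    [0,0,-45,0],
    [0,0,0,0],
  ],
  fingers=-1,
)

```text
clock: 13.85
tool_pos: [0.5041, 0.1402, 0.2229]
tool_rot: [-0.001, 0.994, -0.113, 0.003]
contact_force: [-0.4, -0.3, -0.5]
finger_gap: 0.0761
```

drive_tool(
  deltas=[
    [0,0,0,-10],
    [0,0,0,-10],
    [0,0,0,-10],
    [0,0,0,-10],
    [0,0,0,-10],
    [0,0,0,-10],
    [0,0,0,-10],
    [0,0,0,-10],
  ],
)

```text
clock: 14.85
tool_pos: [0.5027, 0.1398, 0.2179]
tool_rot: [-0.0, 0.832, 0.554, -0.0]
contact_force: [0.4, -0.1, -0.2]
finger_gap: 0.0931
```

drive_tool(
  deltas=[
    [0,0,0,-10],
    [0,30,0,0],
    [0,30,0,0],
    [0,30,0,0],
    [0,30,0,0],
    [0,10,0,0],
    [0,0,0,0],
    [0,0,0,0],
  ],
)

```text
clock: 15.85
tool_pos: [0.6291, 0.1109, 0.2191]
tool_rot: [-0.0, 0.783, 0.623, 0.0]
contact_force: [-1.6, 0.3, 0.2]
finger_gap: 0.0929
```

```bash
python3 m.py; python3 -c "
from h import *
save('d.png',ctrl.get_image('scene'),4,(200,110,160,150));r=ctrl.get_state()['tool_rot'];print(r,2*np.degrees(np.arctan2(r[2],r[1])))"
```

```text
tcp pad -12.9 12.0 z 0.2191 [-1.6  0.3  0.2] 15.85
scene leg 427 [[-9.199999809265137, -20.700000762939453], [1.5, -20.799999237060547], [1.7000000476837158, 42.29999923706055], [-9.0, 42.400001525878906]] 193.8
top leg 120 [[-11.399999618530273, -15.5], [-3.299999952316284, -15.5], [-3.299999952316284, 41.5], [-11.399999618530273, 41.5]] 194.6
[1.37658270e-04 7.82544176e-01 6.22595000e-01 2.42333160e-04] 77.011771079396
```

View pics/d.png

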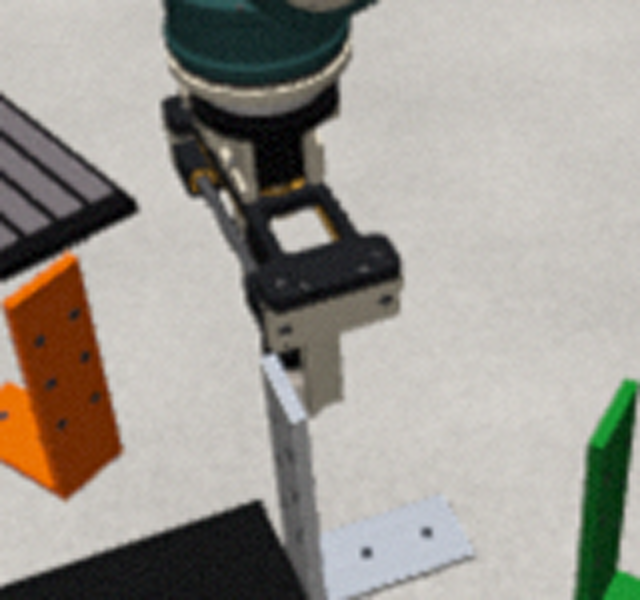

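The open gripper stands above the leg top (crop 285,385), with the jaws straddling it across its width. I'll descend around it.

drive_tool(
  deltas=[
    [-1,8,0,0],
    [0,0,15,0],
    [0,0,15,0],
    [0,0,15,0],
    [0,0,15,0],
    [0,0,12,0],
    [0,0,0,0],
    [0,0,0,0],
  ],
)

```text
clock: 17.0
tool_pos: [0.6376, 0.1079, 0.1477]
tool_rot: [0.0, 0.783, 0.622, 0.0]
contact_force: [0.3, -0.4, 0.3]
finger_gap: 0.0931
```

drive_tool(
  deltas=[
    [0,0,0,0],
    [0,0,0,0],
    [0,0,0,0],
    [0,0,0,0],
    [0,0,0,0],
    [0,0,0,0],
    [0,0,0,0],
    [0,0,0,0],
  ],
  fingers=-0.2,
  squeeze=6,
)

```text
clock: 18.0
tool_pos: [0.6375, 0.1079, 0.1472]
tool_rot: [0.0, 0.783, 0.622, 0.0]
contact_force: [0.2, 1.6, 1.8]
finger_gap: 0.0598
```

```bash
python3 m.py
```

```text
tcp pad -4.1 10.9 z 0.1472 [0.2 1.6 1.8] 18.0
scene leg 268 [[-11.5, 57.79999923706055], [0.800000011920929, -37.0], [17.5, -34.900001525878906], [5.199999809265137, 59.900001525878906]] 196.4
top leg 111 [[-14.699999809265137, 52.099998474121094], [-9.899999618530273, -16.100000381469727], [-1.5, -15.5], [-6.199999809265137, 52.70000076293945]] 196.5
```

```bash
python3 -c "
import numpy as np
t=np.radians(np.arange(0,91,2));x=-4.5*np.cos(t)+139*np.sin(t);z=4.5*np.sin(t)+139*np.cos(t)-2*t/1.5708
for k in range(45):print((k+1)*2,round(x[k+1]-x[k],1),round(z[k]-z[k+1],1),end=' | ')"
```

```text
2 4.9 -0.0 | 4 4.9 0.1 | 6 4.8 0.3 | 8 4.8 0.5 | 10 4.8 0.6 | 12 4.8 0.8 | 14 4.8 1.0 | 16 4.7 1.1 | 18 4.7 1.3 | 20 4.6 1.5 | 22 4.6 1.6 | 24 4.5 1.8 | 26 4.5 2.0 | 28 4.4 2.1 | 30 4.3 2.3 | 32 4.2 2.4 | 34 4.2 2.6 | 36 4.1 2.7 | 38 4.0 2.8 | 40 3.9 3.0 | 42 3.8 3.1 | 44 3.7 3.2 | 46 3.5 3.4 | 48 3.4 3.5 | 50 3.3 3.6 | 52 3.2 3.7 | 54 3.0 3.8 | 56 2.9 3.9 | 58 2.8 4.0 | 60 2.6 4.1 | 62 2.5 4.2 | 64 2.3 4.3 | 66 2.2 4.4 | 68 2.0 4.4 | 70 1.9 4.5 | 72 1.7 4.6 | 74 1.6 4.6 | 76 1.4 4.7 | 78 1.2 4.7 | 80 1.1 4.8 | 82 0.9 4.8 | 84 0.7 4.8 | 86 0.6 4.9 | 88 0.4 4.9 | 90 0.2 4.9 |
```

drive_tool(
  deltas=[
    [0,4.9,0,0],
    [0,4.9,0,0],
    [0,4.9,0.2,0],
    [0,4.8,0.4,0],
    [0,4.8,0.6,0],
    [0,4.8,0.8,0],
    [0,0,0,0],
    [0,0,0,0],
  ],
)

```text
clock: 19.1
tool_pos: [0.6658, 0.1012, 0.1452]
tool_rot: [0.0, 0.783, 0.622, 0.0]
contact_force: [0.2, 0.6, 0.8]
finger_gap: 0.0599
```

```bash
python3 -c "
from h import *
save('e.png',ctrl.get_image('scene'),4,(200,120,150,150))"
```

```text
(no output)
```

View pics/e.png

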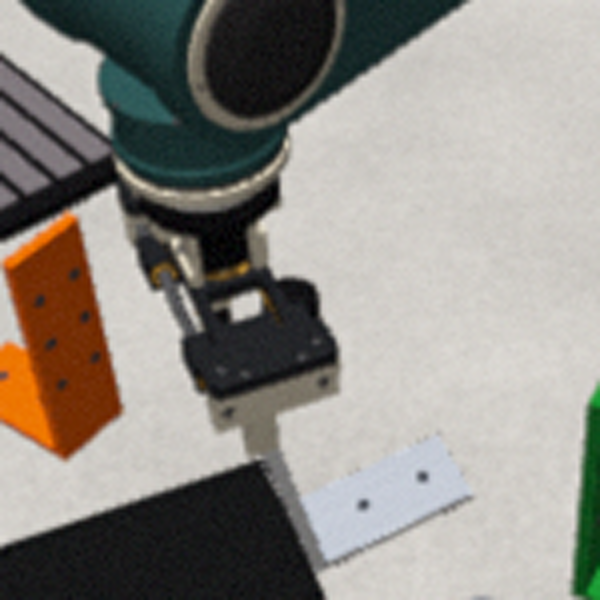

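The leg leans between the fingers, and the heel is at the pad edge (crop 320,565). I'll measure the foot's tilt by depth.

```bash
cat > f.py <<'E'
from h import *
ex=np.array([.9744,-.225]);ey=np.array([.225,.9744]);o=np.array([.639,.0963])
for n in("scene","top"):
    im=ctrl.get_image(n);P=world(im);c=im["color"].astype(int)
    x=(P[...,:2]-o)@ex*1000;y=(P[...,:2]-o)@ey*1000;z=P[...,2]*1000
    m=(x>-125)&(x<12)&(abs(y-11)<22)&(z>4)&(z<150)&(c.max(-1)-c.min(-1)<45)&(c.min(-1)>90)
    if m.sum()>20:
        k=np.polyfit(x[m],z[m],1);print(n,m.sum(),"foot slope deg",np.degrees(np.arctan(-k[0])).round(1),"x",x[m].min().round(1),x[m].max().round(1),"zmax",np.percentile(z[m],99).round(1))
st=ctrl.get_state();print(st["tool_pos"].round(4),st["contact_force"].round(1),st["finger_gap"],st["clock"])
E
python3 f.py
```

```text
scene 501 foot slope deg 8.9 x -116.6 8.5 zmax 30.0
[0.6657 0.1012 0.1452] [0.4 1.1 0.7] 0.06017418736089612 19.25
```

drive_tool(
  deltas=[
    [0,4.8,1,0],
    [0,4.7,1.1,0],
    [0,4.7,1.3,0],
    [0,4.6,1.5,0],
    [0,4.6,1.6,0],
    [0,4.5,1.8,0],
    [0,4.5,2,0],
    [0,4.4,2.1,0],
  ],
)

```text
clock: 20.25
tool_pos: [0.702, 0.0929, 0.1327]
tool_rot: [0.0, 0.783, 0.622, 0.0]
contact_force: [1.8, -0.4, 4.7]
finger_gap: 0.0599
```

```bash
python3 f.py
```

```text
scene 567 foot slope deg 15.8 x -124.8 10.9 zmax 55.9
[0.7021 0.0928 0.1325] [ 2.2 -0.2  3.6] 0.06034198476281521 20.35
```

drive_tool(
  deltas=[
    [0,4.3,2.3,0],
    [0,4.2,2.4,0],
    [0,4.2,2.6,0],
    [0,4.1,2.7,0],
    [0,0,0,0],
    [0,0,0,0],
    [0,0,0,0],
    [0,0,0,0],
  ],
  squeeze=8,
)

```text
clock: 21.35
tool_pos: [0.7181, 0.0892, 0.1229]
tool_rot: [0.0, 0.783, 0.622, 0.0]
contact_force: [4.4, -0.3, 4.9]
finger_gap: 0.06
```

```bash
python3 f.py
```

```text
scene 585 foot slope deg 22.5 x -113.1 11.8 zmax 67.7
[0.7181 0.0892 0.1228] [ 3.5 -1.   5.3] 0.060078289055018184 21.45
```

```bash
cat > g.py <<'E'
import sys
from h import *
ex=np.array([.9744,-.225]);ey=np.array([.225,.9744]);o=np.array([.639,.0963])
im=ctrl.get_image("scene");P=world(im);c=im["color"].astype(int)
x=(P[...,:2]-o)@ex*1000;y=(P[...,:2]-o)@ey*1000;z=P[...,2]*1000
m=(x>-130)&(x<60)&(abs(y-11)<34)&(z>4)&(z<150)&(c.max(-1)-c.min(-1)<45)&(c.min(-1)>90)
for lo in range(-130,60,10):
    k=m&(x>=lo)&(x<lo+10)
    if k.sum()>3:print(lo,k.sum(),np.percentile(z[k],[5,50,95]).round(1),"y",y[k].min().round(0),y[k].max().round(0))
save(sys.argv[1],im,4,(200,130,150,150))
E
python3 g.py f.png
```

```text
-110 35 [58.6 66.  69.6] y -20.0 41.0
-100 84 [58.  62.8 67.1] y -20.0 43.0
-90 81 [52.  57.4 60.4] y -21.0 45.0
-80 81 [44.7 51.4 54.5] y -18.0 41.0
-70 80 [41.2 45.4 49.5] y -20.0 40.0
-60 81 [35.2 39.9 43.6] y -19.0 42.0
-50 78 [29.2 33.9 38.1] y -20.0 41.0
-40 77 [23.9 28.3 31.9] y -19.0 41.0
-30 81 [17.1 22.1 26.2] y -19.0 41.0
-20 79 [11.  16.3 20.3] y -21.0 41.0
-10 56 [10.6 17.1 26.1] y -18.0 41.0
0 55 [24.1 34.6 42. ] y -19.0 41.0
10 57 [38.5 51.3 60.7] y -19.0 41.0
20 59 [55.9 68.  77.3] y -19.0 42.0
30 59 [73.3 85.6 95.2] y -10.0 41.0
40 40 [ 88.2 102.4 111.8] y 9.0 42.0
50 37 [105.5 118.2 127.4] y 20.0 42.0
```

View pics/f.png

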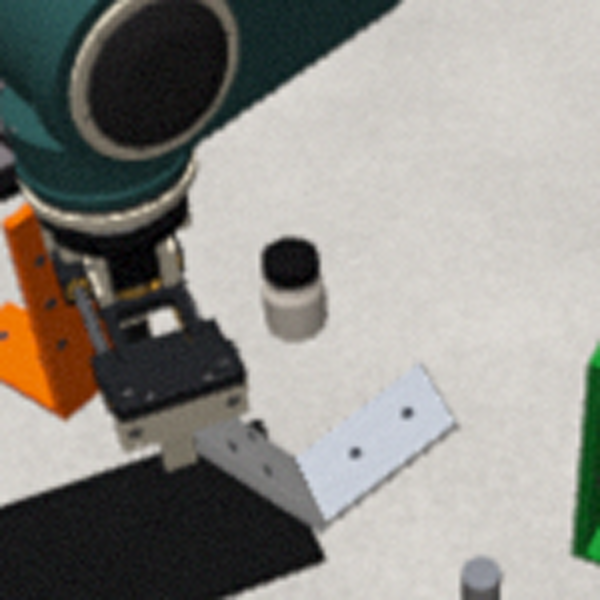

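The edge pivot is where it should be, and the plate leans 30°. But the leg crosses the fingers about 31 mm above their tips, so the tips would hit the pad before the leg is flat. I'll ease it back upright and hold it again by the last few mm of the fingertips, near the leg's top.

drive_tool(
  deltas=[
    [0,-4.1,-2.7,0],
    [0,-4.2,-2.6,0],
    [0,-4.2,-2.4,0],
    [0,-4.3,-2.3,0],
    [0,-4.4,-2.1,0],
    [0,-4.5,-2,0],
    [0,-4.5,-1.8,0],
    [0,-4.6,-1.6,0],
  ],
  squeeze=6,
)

```text
clock: 22.5
tool_pos: [0.6838, 0.0971, 0.1404]
tool_rot: [0.0, 0.783, 0.622, 0.0]
contact_force: [-2.1, 0.9, -4.9]
finger_gap: 0.06
```

drive_tool(
  deltas=[
    [0,-4.6,-1.5,0],
    [0,-4.7,-1.3,0],
    [0,-4.7,-1.1,0],
    [0,-4.8,-1,0],
    [0,-4.8,-0.8,0],
    [0,-4.8,-0.6,0],
    [0,0,0,0],
    [0,0,0,0],
  ],
)

```text
clock: 23.5
tool_pos: [0.6565, 0.1035, 0.1468]
tool_rot: [0.0, 0.783, 0.622, 0.0]
contact_force: [-1.0, -1.0, -0.5]
finger_gap: 0.0598
```

```bash
python3 g.py g.png; python3 f.py
```

```text
-120 58 [18.5 22.4 24.5] y -19.0 41.0
-110 67 [18.4 21.1 23.6] y -19.0 41.0
-100 65 [16.9 19.9 22.7] y -20.0 43.0
-90 69 [12.4 18.8 21.4] y -21.0 44.0
-80 70 [14.4 17.5 20.3] y -20.0 40.0
-70 69 [13.1 16.6 18.6] y -19.0 41.0
-60 67 [11.8 15.4 17.3] y -20.0 42.0
-50 68 [11.  14.1 16.1] y -20.0 41.0
-40 70 [10.  12.8 15.1] y -17.0 42.0
-30 68 [ 9.3 11.9 14.2] y -21.0 41.0
-20 50 [ 7.4 10.4 13.5] y -17.0 41.0
-10 40 [ 6.4 31.2 75.3] y 37.0 42.0
0 92 [ 25.9  80.3 131.6] y -15.0 43.0
10 16 [ 93.1 125.7 137.8] y 2.0 42.0
scene 507 foot slope deg -0.4 x -119.2 10.0 zmax 75.7
[0.6566 0.1034 0.1468] [-0.8 -0.3  2. ] 0.059901042521527705 23.65
```

drive_tool(
  deltas=[
    [0,-4.6,-0.4,0],
    [0,-4.6,-0.2,0],
    [0,-4.6,0,0],
    [0,-3,0,0],
    [0,-2,0,0],
    [0,-1,0,0],
    [0,0,0,0],
    [0,0,0,0],
  ],
)

```text
clock: 24.65
tool_pos: [0.6371, 0.1078, 0.1472]
tool_rot: [-0.0, 0.783, 0.622, -0.0]
contact_force: [-1.2, 0.2, 1.5]
finger_gap: 0.0602
```

```bash
python3 g.py g.png; python3 f.py|tail -1
```

```text
-120 58 [ 7.1  9.2 11.3] y -19.0 38.0
-110 62 [ 6.7  9.1 11.7] y -19.0 41.0
-100 67 [ 6.1  8.8 12.7] y -18.0 45.0
-90 60 [ 6.8  8.9 11.5] y -21.0 40.0
-80 64 [ 6.   9.  11.3] y -20.0 40.0
-70 66 [ 6.9  9.1 11.7] y -19.0 41.0
-60 60 [ 6.5  9.2 11.2] y -19.0 41.0
-50 67 [ 6.5  9.3 11.2] y -19.0 41.0
-40 63 [ 6.5  9.5 11.1] y -20.0 40.0
-30 55 [ 5.8  8.9 11.3] y -20.0 40.0
-20 29 [ 6.4  9.6 97.1] y 10.0 41.0
-10 251 [ 11.9  70.  130.3] y -20.0 45.0
[0.6372 0.1079 0.1472] [-0.3 -0.2  2.6] 0.06006017884792759 24.8
```

drive_tool(
  deltas=[
    [0,0,0,0],
    [0,0,0,0],
    [0,0,0,0],
    [0,0,-10,0],
    [0,0,-10,0],
    [0,0,-8,0],
    [0,0,-6,0],
    [0,0,0,0],
  ],
  fingers=-0.5,
)

```text
clock: 25.8
tool_pos: [0.6373, 0.1079, 0.1818]
tool_rot: [0.0, 0.783, 0.622, 0.0]
contact_force: [-0.2, 1.3, 0.2]
finger_gap: 0.0698
```

drive_tool(
  deltas=[
    [0,0,0,0],
    [0,0,0,0],
    [0,0,0,0],
    [0,0,0,0],
    [0,0,0,0],
    [0,0,0,0],
    [0,0,0,0],
    [0,0,0,0],
  ],
  fingers=-0.2,
  squeeze=8,
)

```text
clock: 26.8
tool_pos: [0.637, 0.1079, 0.181]
tool_rot: [-0.0, 0.783, 0.622, -0.0]
contact_force: [0.3, 0.2, -5.3]
finger_gap: 0.0596
```

```bash
python3 -c "
import numpy as np
t=np.radians(np.arange(0,91,2));x=-5*np.cos(t)+176.5*np.sin(t);z=5*np.sin(t)+176.5*np.cos(t)
for k in range(45):print((k+1)*2,[0,round(x[k+1]-x[k],1),round(z[k]-z[k+1],1),0],end=', ')"
```

```text
2 [0, np.float64(6.2), np.float64(-0.1), 0], 4 [0, np.float64(6.2), np.float64(0.1), 0], 6 [0, np.float64(6.2), np.float64(0.4), 0], 8 [0, np.float64(6.1), np.float64(0.6), 0], 10 [0, np.float64(6.1), np.float64(0.8), 0], 12 [0, np.float64(6.1), np.float64(1.0), 0], 14 [0, np.float64(6.0), np.float64(1.2), 0], 16 [0, np.float64(6.0), np.float64(1.4), 0], 18 [0, np.float64(5.9), np.float64(1.6), 0], 20 [0, np.float64(5.9), np.float64(1.8), 0], 22 [0, np.float64(5.8), np.float64(2.0), 0], 24 [0, np.float64(5.7), np.float64(2.2), 0], 26 [0, np.float64(5.7), np.float64(2.4), 0], 28 [0, np.float64(5.6), np.float64(2.6), 0], 30 [0, np.float64(5.5), np.float64(2.8), 0], 32 [0, np.float64(5.4), np.float64(3.0), 0], 34 [0, np.float64(5.3), np.float64(3.2), 0], 36 [0, np.float64(5.1), np.float64(3.4), 0], 38 [0, np.float64(5.0), np.float64(3.6), 0], 40 [0, np.float64(4.9), np.float64(3.7), 0], 42 [0, np.float64(4.8), np.float64(3.9), 0], 44 [0, np.float64(4.6), np.float64(4.1), 0], 46 [0, np.float64(4.5), np.float64(4.2), 0], 48 [0, np.float64(4.3), np.float64(4.4), 0], 50 [0, np.float64(4.2),
[... 221 characters left out ...]
.3), np.float64(5.2), 0], 62 [0, np.float64(3.1), np.float64(5.3), 0], 64 [0, np.float64(3.0), np.float64(5.4), 0], 66 [0, np.float64(2.8), np.float64(5.5), 0], 68 [0, np.float64(2.6), np.float64(5.6), 0], 70 [0, np.float64(2.4), np.float64(5.7), 0], 72 [0, np.float64(2.2), np.float64(5.8), 0], 74 [0, np.float64(2.0), np.float64(5.8), 0], 76 [0, np.float64(1.8), np.float64(5.9), 0], 78 [0, np.float64(1.6), np.float64(6.0), 0], 80 [0, np.float64(1.3), np.float64(6.0), 0], 82 [0, np.float64(1.1), np.float64(6.1), 0], 84 [0, np.float64(0.9), np.float64(6.1), 0], 86 [0, np.float64(0.7), np.float64(6.1), 0], 88 [0, np.float64(0.5), np.float64(6.1), 0], 90 [0, np.float64(0.3), np.float64(6.2), 0],
```

drive_tool(
  deltas=[
    [0,6.2,0,0],
    [0,6.2,0.1,0],
    [0,6.1,0.4,0],
    [0,6.1,0.6,0],
    [0,6.1,0.8,0],
    [0,6.1,1.0,0],
    [0,0,0,0],
    [0,0,0,0],
  ],
)

```text
clock: 27.8
tool_pos: [0.673, 0.0996, 0.1784]
tool_rot: [0.0, 0.783, 0.622, 0.0]
contact_force: [-0.6, 0.0, -0.6]
finger_gap: 0.0599
```

```bash
python3 g.py h.png; python3 f.py|tail -1
```

```text
-120 43 [27.  31.2 34.1] y -19.0 42.0
-110 70 [25.  29.4 32.1] y -20.0 41.0
-100 66 [24.7 27.9 30.4] y -19.0 42.0
-90 71 [21.8 26.  28.3] y -18.0 41.0
-80 69 [21.  23.8 27. ] y -21.0 41.0
-70 76 [18.7 21.8 24.9] y -20.0 42.0
-60 71 [13.1 19.3 22.6] y -20.0 45.0
-50 69 [13.1 17.9 19.9] y -19.0 42.0
-40 71 [11.9 15.2 19. ] y -20.0 41.0
-30 73 [ 9.  14.2 16.3] y -18.0 41.0
-20 70 [ 7.2 11.5 14.7] y -18.0 40.0
-10 30 [ 6.9 14.  38.8] y -16.0 42.0
0 42 [20.6 57.8 88.9] y 25.0 42.0
10 43 [ 79.1 107.7 136.8] y 38.0 42.0
20 20 [119.4 137.5 147.7] y 38.0 42.0
[0.6729 0.0997 0.1784] [-0.1  0.7 -0.4] 0.05969222067947082 27.95
```

drive_tool(
  deltas=[
    [0,6,1.2,0],
    [0,6,1.4,0],
    [0,5.9,1.6,0],
    [0,5.9,1.8,0],
    [0,5.8,2,0],
    [0,5.7,2.2,0],
    [0,5.7,2.4,0],
    [0,5.6,2.6,0],
  ],
)

```text
clock: 28.95
tool_pos: [0.7187, 0.089, 0.1627]
tool_rot: [-0.0, 0.783, 0.622, -0.0]
contact_force: [-0.2, 0.8, -0.7]
finger_gap: 0.0598
```

```bash
python3 g.py h.png; python3 f.py|tail -1
```

```text
-110 58 [55.1 60.4 63.9] y -19.0 40.0
-100 78 [41.7 57.2 60.1] y -18.0 40.0
-90 77 [47.8 52.4 55.6] y -21.0 42.0
-80 79 [43.1 47.1 50.4] y -19.0 41.0
-70 78 [36.8 41.8 45.2] y -22.0 40.0
-60 79 [32.3 36.6 40.3] y -18.0 40.0
-50 80 [26.2 31.6 35.8] y -19.0 41.0
-40 76 [21.8 25.9 29.7] y -20.0 42.0
-30 75 [16.2 21.1 24.2] y -19.0 41.0
-20 76 [12.5 16.  20. ] y -20.0 41.0
-10 57 [ 9.8 16.7 25.9] y -16.0 42.0
0 54 [20.8 34.9 46.5] y -20.0 42.0
10 50 [43.5 54.  66.1] y -17.0 42.0
20 58 [62.  74.3 84.8] y -19.0 41.0
30 58 [ 79.7  93.1 105. ] y -18.0 41.0
40 64 [101.6 113.4 123.6] y -20.0 42.0
50 58 [119.6 131.2 143.9] y -12.0 41.0
[0.7185 0.089  0.1627] [ 1.1  0.3 -1.2] 0.060216733279840944 29.1
```

drive_tool(
  deltas=[
    [0,5.5,2.8,0],
    [0,5.4,3,0],
    [0,5.3,3.2,0],
    [0,5.1,3.4,0],
    [0,5,3.6,0],
    [0,4.9,3.7,0],
    [0,4.8,3.9,0],
    [0,4.6,4.1,0],
  ],
)

```text
clock: 30.1
tool_pos: [0.7583, 0.0799, 0.1351]
tool_rot: [0.0, 0.783, 0.622, 0.0]
contact_force: [-1.0, 0.7, -1.4]
finger_gap: 0.0597
```

```bash
python3 g.py i.png; python3 f.py|tail -1
```

```text
-100 8 [32.  84.7 86.7] y -14.0 36.0
-90 84 [79.8 86.1 90.2] y -18.0 42.0
-80 88 [72.1 77.1 82.7] y -19.0 40.0
-70 92 [60. 68. 73.] y -19.0 41.0
-60 90 [51.9 58.1 64. ] y -20.0 42.0
-50 85 [43.5 49.6 54.9] y -21.0 41.0
-40 85 [34.  39.8 45.9] y -18.0 42.0
-30 86 [24.4 30.8 35.5] y -20.0 41.0
-20 84 [14.9 21.4 26.5] y -20.0 42.0
-10 68 [ 9.8 16.5 21.3] y -17.0 42.0
0 62 [21.5 27.2 33. ] y -20.0 42.0
10 61 [30.8 37.9 42.2] y -20.0 40.0
20 65 [42.7 48.8 53.1] y -17.0 41.0
30 66 [50.7 59.1 64.4] y -20.0 41.0
40 70 [62.4 69.7 74.7] y -18.0 41.0
50 71 [71.8 80.2 85.3] y -19.0 41.0
[0.7579 0.0799 0.1348] [-2.5  0.8 -2.6] 0.0596012670707174 30.25
```

View pics/i.png

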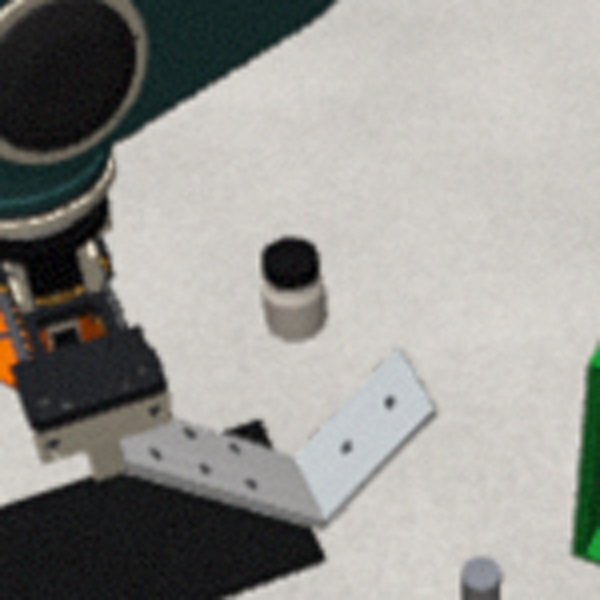

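The leg leans about 43° between the fingertips and the foot is rising; the heel is still at the pad edge (crop 320,520). I'll continue.

drive_tool(
  deltas=[
    [0,4.5,4.2,0],
    [0,4.3,4.4,0],
    [0,4.2,4.5,0],
    [0,4,4.7,0],
    [0,3.8,4.8,0],
    [0,3.7,4.9,0],
    [0,3.5,5.1,0],
    [0,3.3,5.2,0],
  ],
)

```text
clock: 31.25
tool_pos: [0.7887, 0.0728, 0.0972]
tool_rot: [0.0, 0.783, 0.622, 0.0]
contact_force: [0.3, 0.3, -0.1]
finger_gap: 0.0598
```

```bash
python3 g.py j.png|sed -n '1,30p'; python3 f.py|tail -1
```

```text
-110 5 [4.1 4.6 5.1] y -14.0 29.0
-70 69 [101.1 108.2 111. ] y -19.0 42.0
-60 106 [ 88.2  97.6 105.4] y -21.0 42.0
-50 110 [70.  80.1 88.5] y -20.0 42.0
-40 101 [53.1 63.2 71.8] y -18.0 42.0
-30 106 [36.2 46.6 56.5] y -22.0 41.0
-20 102 [19.3 30.7 38.7] y -18.0 41.0
-10 74 [12.6 18.3 21. ] y -18.0 42.0
0 63 [18.  22.4 25.8] y -19.0 41.0
10 67 [22.7 28.2 32.3] y -17.0 42.0
20 66 [29.3 34.1 38. ] y -17.0 42.0
30 73 [36.  40.3 44.1] y -20.0 42.0
40 71 [39.9 47.1 50.1] y -21.0 41.0
50 72 [45.4 52.  56.1] y -20.0 41.0
[0.7883 0.0729 0.097 ] [-1.8  0.  -1.9] 0.059801885062800264 31.4
```

drive_tool(
  deltas=[
    [0,3.1,5.3,0],
    [0,3,5.4,0],
    [0,2.8,5.5,0],
    [0,2.6,5.6,0],
    [0,2.4,5.7,0],
    [0,2.2,5.8,0],
    [0,2,5.8,0],
    [0,1.8,5.9,0],
  ],
)

```text
clock: 32.4
tool_pos: [0.808, 0.0684, 0.0522]
tool_rot: [0.0, 0.783, 0.622, 0.0]
contact_force: [2.1, -0.1, -1.3]
finger_gap: 0.0596
```

```bash
python3 g.py j.png|sed -n '1,30p'; python3 f.py|tail -1
```

```text
-90 4 [4.3 4.9 5.4] y -16.0 38.0
-60 4 [4.4 4.6 5.7] y 15.0 42.0
-40 91 [103.1 122.  124.8] y -19.0 42.0
-30 162 [ 68.2  94.4 113.9] y -20.0 42.0
-20 143 [35.3 57.3 75.2] y -21.0 41.0
-10 107 [14.2 23.3 38.9] y -19.0 41.0
0 69 [17.1 19.7 22.1] y -20.0 42.0
10 69 [19.  22.8 25.4] y -19.0 41.0
20 68 [22.1 25.1 27.5] y -21.0 40.0
30 72 [23.4 28.1 30.9] y -20.0 41.0
40 72 [26.6 30.1 33.7] y -18.0 41.0
50 73 [28.8 33.2 34.8] y -19.0 41.0
[0.8076 0.0685 0.052 ] [-0.5 -0.4 -2. ] 0.06001304884538742 32.55
```

drive_tool(
  deltas=[
    [0,1.6,6,0],
    [0,1.3,6,0],
    [0,1.1,6,0],
    [0,0.9,6,0],
    [0,0.7,6,0],
    [0,0.2,3,0],
    [0,0,0,0],
    [0,0,0,0],
  ],
)

```text
clock: 33.55
tool_pos: [0.8134, 0.0672, 0.0197]
tool_rot: [-0.0, 0.783, 0.622, -0.0]
contact_force: [0.1, 0.3, -1.2]
finger_gap: 0.0601
```

```bash
python3 g.py j.png|sed -n '1,30p'; python3 f.py|tail -1
```

```text
-60 5 [4.2 4.4 5.4] y -13.0 37.0
-20 104 [ 45.6 126.4 130.1] y -19.0 43.0
-10 259 [ 17.8  68.  120.1] y -21.0 44.0
0 70 [16.  19.2 22.1] y -20.0 40.0
10 73 [16.6 19.9 22.2] y -20.0 41.0
20 72 [15.7 20.3 22.7] y -21.0 39.0
30 71 [18.2 21.2 23.5] y -19.0 41.0
40 73 [18.3 21.7 24. ] y -19.0 42.0
50 71 [18.8 22.2 24.5] y -18.0 41.0
[0.8134 0.0672 0.0197] [ 0.6 -0.6 -2. ] 0.059921667232377206 33.7
```

drive_tool(
  deltas=[
    [0,0.2,2,0],
    [0,0.2,2,0],
    [0,0,1.5,0],
    [0,0,1.5,0],
    [0,0,1.5,0],
    [0,0,1,0],
    [0,0,0,0],
    [0,0,0,0],
  ],
)

```text
clock: 34.7
tool_pos: [0.814, 0.067, 0.0102]
tool_rot: [0.0, 0.783, 0.622, 0.0]
contact_force: [2.3, -0.7, -2.4]
finger_gap: 0.0599
```

```bash
python3 g.py k.png|sed -n '1,30p'; python3 f.py|tail -1
```

```text
-20 17 [ 33.7 121.8 129.9] y -18.0 40.0
-10 293 [ 17.6  80.9 129.7] y -20.0 43.0
0 73 [13.7 19.1 21.2] y -19.0 42.0
10 72 [15.3 19.5 21.9] y -21.0 41.0
20 69 [15.8 19.2 22.2] y -20.0 41.0
30 76 [14.3 19.3 21.1] y -19.0 40.0
40 73 [16.7 19.1 22.1] y -20.0 41.0
50 72 [15.9 19.  21.3] y -20.0 41.0
[0.814  0.0671 0.0102] [ 2.9 -0.9 -1.4] 0.059624597493303594 34.85
```

View pics/k.png

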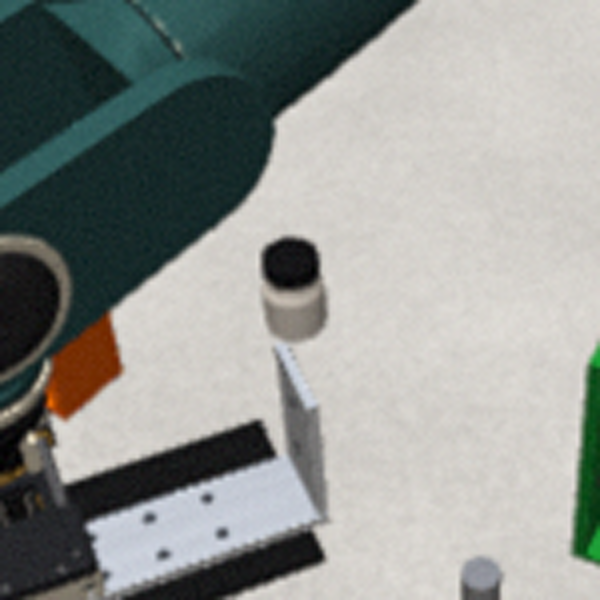

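The leg lies flat (top face about 19 mm at every x, zero slope) and the foot is upright at crop (305,430). I'll release and withdraw straight up.

drive_tool(
  deltas=[
    [0,0,0,0],
    [0,0,0,0],
    [0,0,0,0],
    [0,0,0,0],
    [0,0,-10,0],
    [0,0,-30,0],
    [0,0,-40,0],
    [0,0,-40,0],
  ],
  fingers=-0.7,
)

```text
clock: 35.85
tool_pos: [0.8138, 0.0671, 0.1321]
tool_rot: [0.0, 0.783, 0.622, 0.0]
contact_force: [1.0, 1.3, 0.5]
finger_gap: 0.0788
```

drive_tool(
  deltas=[
    [0,0,-40,0],
    [0,0,-40,0],
    [0,0,0,0],
    [0,0,0,0],
    [0,0,0,0],
    [0,0,0,0],
    [0,0,0,0],
    [0,0,0,0],
  ],
)

```text
clock: 36.85
tool_pos: [0.8139, 0.0671, 0.2099]
tool_rot: [-0.0, 0.783, 0.622, -0.0]
contact_force: [0.1, -0.4, -0.1]
finger_gap: 0.0792
```

```bash
python3 g.py l.png; python3 f.py|tail -1
python3 - <<'E'
from h import *
ex=np.array([.9744,-.225]);ey=np.array([.225,.9744]);o=np.array([.639,.0963])
P=world(ctrl.get_image("top"));a=P[~np.isnan(P[...,0])]
for n,x0,x1,y0,y1 in(("jar",-110,-10,-200,-100),("master",-110,-20,120,200),("vblock",10,120,85,190)):
    q=np.c_[(a[:,:2]-o)@ex,(a[:,:2]-o)@ey,a[:,2]]*1000
    b=q[(q[:,0]>x0)&(q[:,0]<x1)&(q[:,1]>y0)&(q[:,1]<y1)&(q[:,2]>15)]
    b=b[:,:2]@np.array([ex,ey])+o*1000
    print(n,np.percentile(b,[2,50,98],axis=0).round().tolist())
E
```

```text
-20 10 [ 52.  122.8 129.3] y 5.0 40.0
-10 284 [ 18.9  82.9 130.2] y -20.0 42.0
0 71 [15.6 19.1 21.7] y -21.0 41.0
10 73 [15.4 18.9 21.3] y -19.0 41.0
20 67 [16.5 18.9 21.5] y -18.0 42.0
30 76 [15.  19.1 21.7] y -19.0 40.0
40 74 [16.2 19.  21.5] y -20.0 42.0
50 70 [14.8 18.9 21. ] y -20.0 42.0
[0.8139 0.0671 0.2101] [0.1 0.1 0.3] 0.07889684949743793 37.0
jar [[505.0, -10.0], [534.0, 4.0], [595.0, 20.0]]
master [[591.0, 251.0], [602.0, 263.0], [618.0, 277.0]]
vblock [[706.0, 191.0], [738.0, 214.0], [760.0, 237.0]]
```

View pics/l.png

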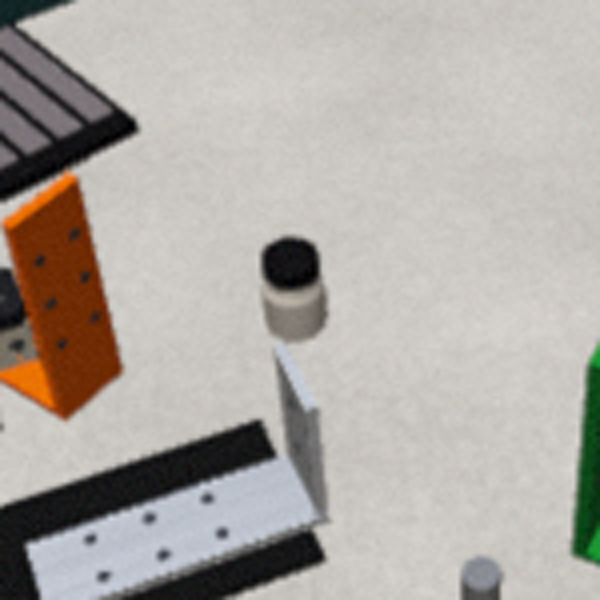

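```bash
python3 -c "
from cell import ctrl;print(ctrl.sign_off())"
```

```text
the job is handed in; nothing more can be done
None
```

The plate now lies with its tall leg flat on the pad and its foot pointing up. I handed the job in at about 37 s, and no verdict was reported.

**What I did:**
- **Push:** I pushed the grey plate by its toe until its heel was against the pad's near edge. The push force rose to about 14 N with no further movement.
- **Tip:** I steadied the leg from both sides with a light pinch (6–8 N) and guided it round the edge at about 0.3 rad/s until it was flat. This was a light squeeze rather than pushing alone.
- **One correction:** On the first hold, the leg sat too far up the fingers for the tips to clear the pad at the end. At about 30° I eased the plate back upright and held it again near the leg's top with the last few mm of the fingertips.

**Last checks:**
- **Plate position:** the leg's top face measured 19 mm high along the stretch I measured (first 60 mm from the pad edge), with no slope; 18 mm is expected. The foot's tip was at about 130 mm. The heel overhangs the edge by roughly 8–10 mm, and the plate sits about 11 mm off the pad's middle line and square to it.
- **Robot:** the fingers were withdrawn to 0.21 m and touched nothing.
- **Bystanders:** the master and V-block measured within about 3 mm of where they started.
- **One reading that disagreed:** the last depth reading for the jar, from the top camera, was far off, probably because the arm was in the way. In the scene camera the jar was on the same pixels as in earlier pictures.

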